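Clear the stamp tray and sort the hand stamps by length

ROBOT

A 7-joint arm with a two-finger parallel gripper is mounted at the origin on the work surface. World frame = base frame: x ahead of the robot, y to its left, z up, the work surface at z = 0. Lengths are in m, angles in rad, forces in N, time in s.
With the tool pointing down it reaches from about 0.375 to 0.925 m from the base axis. Payload 3.1 kg.
Tool frame: the origin (TCP) lies at the very end of the fingers, on their centre line; the grasp point (between the pads) lies 19 mm behind it; z points along the fingers, y is the line along which they close (so a half turn about z gives the same grasp; the last joint's range is limited). The gripper opens to 85 mm and grips with 20 to 120 N. Pads are 22 mm wide; open, the fingers measure 114 mm over their backs; the gripper's body (76 mm by 85 mm) begins 54 mm behind the grasp point. The pads swing forward as they close: fully open they stand 13 mm farther back than shut.
Start: joints at [1.144, 0.383, 0.044, 1.598, -0.018, 1.161, -0.05], TCP at [0.21, -0.615, 0.231] pointing down, gripper open.
Joint ranges: [-2.61, 2.61], [-0.41, 2.15], [-1.48, 1.57], [0, 2.5], [-1.57, 4.71], [0.05, 1.97], [-2.85, 2.85]. Speed limits (rad/s): [2.79, 2.79, 3.14, 3.14, 3.14, 3.14, 3.14].

INTERFACE

Orientations are given as a rotation vector (axis times angle).
In Python, from rig import bot gives the robot as it stands.
- The arm moves only by the shell command python3 -m jog 'ROWS' [FORCE]. ROWS is JSON, a list of rows, each a list of 3 entries, a list of its own where there are three numbers: the shift along the tool's x, y, z in cm, then the turn, a rotation vector about the tool's x, y, z in degrees, then the gripper command: -1 is fully open, 1 is shut, values between are in proportion. In form: [[[dx, dy, dz], [wx, wy, wz], grip], ...]. A call has exactly 5 rows; each row is the pose to reach, as a shift and turn from the pose commanded when the call began, along the tool's axes at that moment; what a row does not reach only later rows make up. A row lasts 1/12 s, in which the tool goes at most 41.7 mm and 7.16 degrees, less where a joint would pass 70% of its speed; a pose out of reach is approached as far as the arm can. A call with a gripper value outside its range is refused whole. The fingers move at their own pace and stop on an object; FORCE is the grip in N (left out, the last holds). Time passes only in rows, so rows that repeat a pose let the fingers close, or fill a call up. It gives the time, the measured TCP pose, the force, the opening and the grip force at its end, in the units of the state.
- bot.get_obs(): the state, without advancing time (a new reading comes with each control period).
- bot.get_image(name): name is "side" or "top" or "wrist"; returns a dict with "frame" (384x512x3 uint8, red, green, blue), "range_z" (384x512 float32, m along the optical axis (not along the pixel's ray), 0 where there is no reading), "mtx" (3x3 intrinsics, pixels), "eye" and "orientation" of the camera in the world. Camera axes: x right, y down, z forward; pixel columns grow to the right and rows downward; lengths in m; the calibration is good to about 2 mm. A picture is of the moment at which its call begins.
- bot.finish_job(): hands the job in; it is judged then, once.
Trained networks look in a picture, given as the dict that the camera call returned (one of the last four; its "shot" number tells which), for a name from the list of things; names that differ only in an ending like _2 or _b are one class to them, and where a whole thing is asked for, a point or a joint stands for the part that bears it (a point fixed in the world has none). Each returns a list of dicts, best first, with "p" (0 to 1); they miss things now and then, are a little off and sometimes report something else, mostly with a low value. They report only what shows in the picture. A call takes as long as a camera call. They do not tell look-alikes from the thing itself.
- bot.spot_in(label, picture): "centre" ([column, row] in pixels, amid what is visible of it).
The state is a dict: "time": time; "q": joint angles; "dq": joint speeds; "joint_torque": joint torques, N m; "tool_pos": TCP position; "tcp_rot": TCP orientation; "contact_force": force on the tool from outside, world axes, zero at the start; "moment": the same for the moment, N m; "grip_width": finger opening in m; "finger_force": force on a finger pad.
Only numpy, scipy, OpenCV 4.12 (cv2) and the standard library are available. Lean on these libraries where they do the work, as an engineer would, in place of code of your own. Each camera call takes 0.05 s, during which the arm holds its last target. There are 200 camera calls.

TASK

The stamp tray is blocked: take the mailing box and the ink bottle off it and put both in the empty carton lid, the box lying flat and the bottle standing upright. Only then put every wooden hand stamp that is on the table into the tray, sorted by length - the shortest kind in the shortest row, the middle kind in the middle-length row, the longest in the longest (each row is a little longer than its stamps) - each flat on the floor of its row on its rubber underside and lying lengthwise along the row. Leave everything else on the table where it is.

Things in the scene. Friction and masses are not known exactly. Their poses are not given: they have to be found in the camera images.
- tray: Fixed wooden stamp tray with three rows side by side, 176 (its x) x 324 (its y); origin at the centre of the underside, z up, turned on the table by its yaw. Floor 6 thick; walls and dividers 6 thick reach 20 above the table. The rows run along tray x and each is 100 wide (tray y) inside; their inner lengths are 90, 120 and 150, closed by end walls 10 thick. Two stamps fit side by side in a row.
- carton_lid: Fixed shallow cardboard carton lid lying open side up, outside 280 (its x) x 170 (its y), 22 high, walls 4; the floor inside is 4 to 5 above the table. Origin at the centre of the underside, z up. Empty at the start.
- mailing_box: Closed square cardboard mailing box, 55 (x) x 230 (its y, the long way) x 55 high, about 160 g; lies across the tray on top of the dividers (underside 20 above the table) over the medium and long rows. Origin at the centre of the underside, z up.
- ink_bottle: Capped amber ink bottle, 48 across, 85 high including the narrower neck and black cap (the full-width body reaches to about 45 above the underside), about 130 g; stands upright in the shortest row. Origin at the centre of the underside, z up.
- row_short (a point): Centre of the tray's shortest row, on its floor (6 above the table): inside 90 long (tray x), 100 wide (tray y), for the 70 mm stamps. Axes as the tray's.
- row_medium (a point): Centre of the tray's medium row, on its floor (6 above the table): inside 120 long (tray x), 100 wide (tray y), for the 100 mm stamps. Axes as the tray's.
- row_long (a point): Centre of the tray's longest row, on its floor (6 above the table): inside 150 long (tray x), 100 wide (tray y), for the 130 mm stamps. Axes as the tray's.
- short_a: Wooden hand stamp, 70 mm long (its x) and 38 wide (its y): a base block 22 high, and centred on it an upright bar grip, 16 thick (y), 43 long (x), from 22 to 62 above the underside. Same wood and section as the other stamps; only the length differs. Loose, about 112 g (varies), stands on its underside on the table; origin at the centre of the underside, z up. Symmetric under a half turn about z. There are 0 to 2 of this length; None at the start if absent.
- short_b: Wooden hand stamp, 70 mm long (its x) and 38 wide (its y): a base block 22 high, and centred on it an upright bar grip, 16 thick (y), 43 long (x), from 22 to 62 above the underside. Same wood and section as the other stamps; only the length differs. Loose, about 112 g (varies), stands on its underside on the table; origin at the centre of the underside, z up. Symmetric under a half turn about z. There are 0 to 2 of this length; None at the start if absent.
- medium_a: Wooden hand stamp, 100 mm long (its x) and 38 wide (its y): a base block 22 high, and centred on it an upright bar grip, 16 thick (y), 62 long (x), from 22 to 62 above the underside. Same wood and section as the other stamps; only the length differs. Loose, about 160 g (varies), stands on its underside on the table; origin at the centre of the underside, z up. Symmetric under a half turn about z. There are 0 to 2 of this length; None at the start if absent.
- medium_b: Wooden hand stamp, 100 mm long (its x) and 38 wide (its y): a base block 22 high, and centred on it an upright bar grip, 16 thick (y), 62 long (x), from 22 to 62 above the underside. Same wood and section as the other stamps; only the length differs. Loose, about 160 g (varies), stands on its underside on the table; origin at the centre of the underside, z up. Symmetric under a half turn about z. There are 0 to 2 of this length; None at the start if absent.
- long_a: Wooden hand stamp, 130 mm long (its x) and 38 wide (its y): a base block 22 high, and centred on it an upright bar grip, 16 thick (y), 81 long (x), from 22 to 62 above the underside. Same wood and section as the other stamps; only the length differs. Loose, about 208 g (varies), stands on its underside on the table; origin at the centre of the underside, z up. Symmetric under a half turn about z. There are 0 to 2 of this length; None at the start if absent.
- long_b: Wooden hand stamp, 130 mm long (its x) and 38 wide (its y): a base block 22 high, and centred on it an upright bar grip, 16 thick (y), 81 long (x), from 22 to 62 above the underside. Same wood and section as the other stamps; only the length differs. Loose, about 208 g (varies), stands on its underside on the table; origin at the centre of the underside, z up. Symmetric under a half turn about z. There are 0 to 2 of this length; None at the start if absent.
- mug: White mug, 80 across, 90 high, with handle; bystander, leave alone. Origin at the centre of the underside.
- stapler: Black stapler, 130 x 34 x 48; bystander, leave alone. Origin at the centre of the underside.
- tape_roll: Roll of brown tape lying flat, 90 across, 24 high; bystander, leave alone. Origin at the centre of the underside.
- notebook: Blue notebook, 150 x 105 x 14; bystander, leave alone. Origin at the centre of the underside.
Not all that is in view belongs to the job. Leave any green look-alike of the short_a alone.

How it is judged:
On the way:
1. The mailing box lies flat and the ink bottle stands in the carton lid, while no stamp is in the tray yet (x of mailing_box in the frame of carton_lid between -0.045 and 0.045 m and y of mailing_box in the frame of carton_lid between -0.07 and 0.07 m and z of mailing_box in the frame of carton_lid between -0.004 and 0.012 m and angle between each of mailing_box, ink_bottle's own z axis and vertical below 0.1 rad and linear speed of each of mailing_box, ink_bottle below 0.02 m/s and angular speed of each of mailing_box, ink_bottle below 0.2 rad/s and x of ink_bottle in the frame of carton_lid between -0.118 and 0.118 m and y of ink_bottle in the frame of carton_lid between -0.063 and 0.063 m and z of ink_bottle in the frame of carton_lid between -0.004 and 0.012 m and not (x of short_a in the frame of tray between -0.085 and 0.085 m and y of short_a in the frame of tray between -0.16 and 0.16 m) and not (x of short_b in the frame of tray between -0.085 and 0.085 m and y of short_b in the frame of tray between -0.16 and 0.16 m) and not (x of medium_a in the frame of tray between -0.085 and 0.085 m and y of medium_a in the frame of tray between -0.16 and 0.16 m) and not (x of medium_b in the frame of tray between -0.085 and 0.085 m and y of medium_b in the frame of tray between -0.16 and 0.16 m) and not (x of long_a in the frame of tray between -0.085 and 0.085 m and y of long_a in the frame of tray between -0.16 and 0.16 m) and not (x of long_b in the frame of tray between -0.085 and 0.085 m and y of long_b in the frame of tray between -0.16 and 0.16 m)), for 0.2 s.
At the end, for the whole second after the job is handed in: Every stamp present rests on the floor of its row (20 mm along, 36 mm across, 5 mm in height, 0.1 rad upright, 0.3 rad along the row); box flat and bottle upright (0.1 rad) on the carton lid's floor (8 mm), inside its walls; all at rest (x of mailing_box in the frame of carton_lid between -0.045 and 0.045 m and y of mailing_box in the frame of carton_lid between -0.07 and 0.07 m and z of mailing_box in the frame of carton_lid between -0.004 and 0.012 m and angle between each of mailing_box, ink_bottle, short_a, short_b, medium_a, medium_b, long_a, long_b's own z axis and vertical below 0.1 rad and linear speed of each of mailing_box, ink_bottle, short_a, short_b, medium_a, medium_b, long_a, long_b below 0.02 m/s and angular speed of each of mailing_box, ink_bottle, short_a, short_b, medium_a, medium_b, long_a, long_b below 0.2 rad/s and x of ink_bottle in the frame of carton_lid between -0.118 and 0.118 m and y of ink_bottle in the frame of carton_lid between -0.063 and 0.063 m and z of ink_bottle in the frame of carton_lid between -0.004 and 0.012 m and x of short_a in the frame of row_short between -0.02 and 0.02 m and y of short_a in the frame of row_short between -0.036 and 0.036 m and z of short_a in the frame of row_short between -0.005 and 0.005 m and angle between the x axis of each of short_a, short_b, medium_a, medium_b, long_a, long_b and the x axis of tray, either way round below 0.3 rad and x of short_b in the frame of row_short between -0.02 and 0.02 m and y of short_b in the frame of row_short between -0.036 and 0.036 m and z of short_b in the frame of row_short between -0.005 and 0.005 m and x of medium_a in the frame of row_medium between -0.02 and 0.02 m and y of medium_a in the frame of row_medium between -0.036 and 0.036 m and z of medium_a in the frame of row_medium between -0.005 and 0.005 m and x of medium_b in the frame of row_medium between -0.02 and 0.02 m and y of medium_b in the frame of row_medium between -0.036 and 0.036 m and z of medium_b in the frame of row_medium between -0.005 and 0.005 m and x of long_a in the frame of row_long between -0.02 and 0.02 m and y of long_a in the frame of row_long between -0.036 and 0.036 m and z of long_a in the frame of row_long between -0.005 and 0.005 m and x of long_b in the frame of row_long between -0.02 and 0.02 m and y of long_b in the frame of row_long between -0.036 and 0.036 m and z of long_b in the frame of row_long between -0.005 and 0.005 m); the robot touches nothing.
It fails at once if the mug is pushed more than 30 mm from its place (distance of mug from where it was at the start of the episode above 0.03 m).
It fails at once if the stapler is pushed more than 30 mm from its place (distance of stapler from where it was at the start of the episode above 0.03 m).
It fails at once if the tape roll is pushed more than 30 mm from its place (distance of tape_roll from where it was at the start of the episode above 0.03 m).
It fails at once if the notebook is pushed more than 30 mm from its place (distance of notebook from where it was at the start of the episode above 0.03 m).
Of short_a, short_b, medium_a, medium_b, long_a, long_b only 4 to 6 are there at a start; the rules pass over those that are not, and their reading is None.
At some moment in a run one of short_a, short_b, medium_a, medium_b, long_a, long_b may be knocked a few centimetres aside while the robot is not near it.
It also fails if it takes over 210 s, if anything falls off the work surface, if the arm or the gripper's body presses on something with over 40 N, if the wrist force passes 120 N, or if a joint passes its speed limit or range.

## Working session

There is one attempt and no reset: what is moved stays moved. The work goes in short steps, Python scripts to look and compute and a shell command to move; the robot and the scene stay as the last step left them, time stands still between calls to the robot, and variables do not carry over. Pictures are saved under pics/ and viewed, at most 14 in all, crops included, and the job is handed in when it is done.

```bash
ls; mkdir -p pics; cat > h.py <<'E'
import numpy as np, cv2
from scipy.spatial.transform import Rotation as R
from rig import bot
def Rm(o):
    o=np.array(o,float)
    if o.shape==(3,3): return o
    return R.from_rotvec(o).as_matrix() if o.size==3 else R.from_quat(o).as_matrix()
def cloud(im):
    z=im["range_z"]; K=np.array(im["mtx"]); v,u=np.mgrid[:z.shape[0],:z.shape[1]]
    p=np.stack([(u-K[0,2])/K[0,0]*z,(v-K[1,2])/K[1,1]*z,z],-1)
    w=p@Rm(im["orientation"]).T+np.array(im["eye"]); w[z<=0]=np.nan
    return w
E
python3 - <<'E'
from h import *
o=bot.get_obs(); print({k:np.round(v,3).tolist() for k,v in o.items()})
ims={n:bot.get_image(n) for n in("top","side")}
for n,im in ims.items():
    print(n,im["eye"],im["orientation"],np.array(im["mtx"]).tolist())
    cv2.imwrite(f"pics/{n}0.png",im["frame"][...,::-1])
    w=cloud(im); np.save(n+"0.npy",w)
    for l in "tray carton_lid mailing_box ink_bottle short_a medium_a long_a mug stapler tape_roll notebook".split():
        for d in bot.spot_in(l,im)[:5]:
            c=np.round(d["centre"]).astype(int); print(l,round(d["p"],2),c,np.round(w[min(c[1],383),min(c[0],511)],3))
E
```

```text
pics
{'time': 0.0, 'q': [1.144, 0.384, 0.044, 1.6, -0.018, 1.161, -0.05], 'dq': [-0.001, -0.0, 0.0, 0.0, 0.0, 0.001, 0.001], 'joint_torque': [-0.0, -43.346, 1.024, -24.951, 0.01, 0.011, 0.0], 'tool_pos': [0.21, -0.614, 0.23], 'tcp_rot': [-3.097, -0.514, 0.001], 'contact_force': [-0.373, 0.101, -0.109], 'moment': [0.005, -0.088, 0.006], 'finger_force': 0.0, 'grip_width': 0.085}
top [ 0.41736293 -0.06777474  1.23141078] [-2.14576765  2.18914115 -0.07027009] [[411.72052649541473, 0.0, 260.30465711585356], [0.0, 411.72052649541473, 185.24844388934795], [0.0, 0.0, 1.0]]
tray 0.93 [242 177] [0.549 0.012 0.002]
carton_lid 0.87 [117 227] [0.407 0.387 0.006]
mailing_box 0.76 [214 160] [0.592 0.086 0.073]
ink_bottle 0.46 [276 164] [ 0.574 -0.09   0.089]
short_a 0.81 [367 246] [ 0.339 -0.348  0.025]
short_a 0.66 [347 278] [ 0.253 -0.282  0.054]
short_a 0.66 [223 107] [0.753 0.062 0.046]
short_a 0.52 [260 222] [ 0.414 -0.041  0.065]
medium_a 0.71 [383 164] [ 0.58  -0.412 -0.001]
long_a 0.73 [317 220] [ 0.416 -0.202  0.064]
long_a 0.67 [210 221] [0.419 0.106 0.023]
mug 0.7 [242 178] [0.546 0.012 
[... 533 characters left out ...]
 0.337 0.004]
mailing_box 0.83 [208 231] [0.577 0.109 0.078]
ink_bottle 0.8 [236 184] [ 0.565 -0.068  0.068]
ink_bottle 0.38 [279 210] [ 0.428 -0.037  0.041]
short_a 0.98 [283 210] [ 0.417 -0.036  0.047]
short_a 0.91 [155 212] [0.75  0.076 0.043]
short_a 0.88 [331 145] [ 0.334 -0.354  0.034]
short_a 0.8 [357 170] [ 0.239 -0.27   0.031]
medium_a 0.74 [266 262] [0.419 0.125 0.034]
medium_a 0.68 [297 130] [ 0.458 -0.39   0.037]
long_a 0.98 [241 152] [ 0.609 -0.24   0.024]
long_a 0.79 [298 172] [ 0.411 -0.198  0.037]
mug 0.85 [208 133] [ 0.72  -0.24   0.075]
stapler 0.87 [259 110] [ 0.621 -0.483  0.015]
tape_roll 0.62 [260 130] [ 0.589 -0.391  0.002]
notebook 0.7 [168 182] [ 0.78  -0.053  0.018]
```

```bash
python3 - <<'E'
import cv2
a=cv2.imread("pics/top0.png")[70:310,60:440]; cv2.imwrite("pics/top0b.png",cv2.resize(a,(798,504),interpolation=cv2.INTER_CUBIC))
E
```

```text
(no output)
```

View pics/top0b.png

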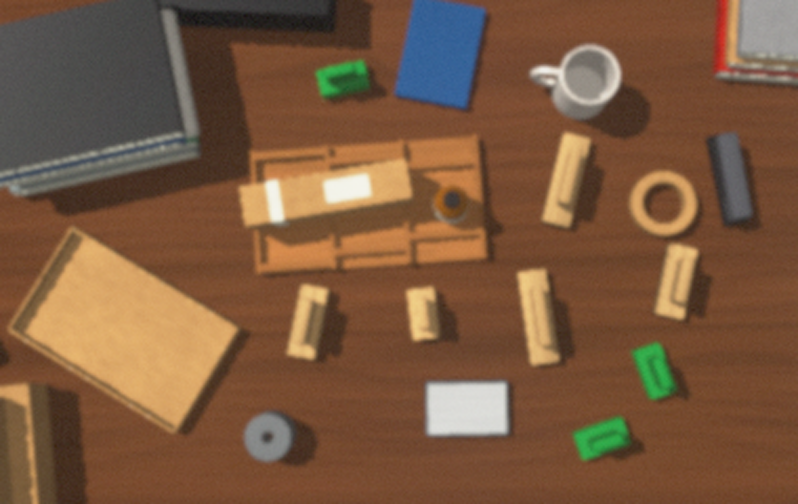

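View pics/side0.png

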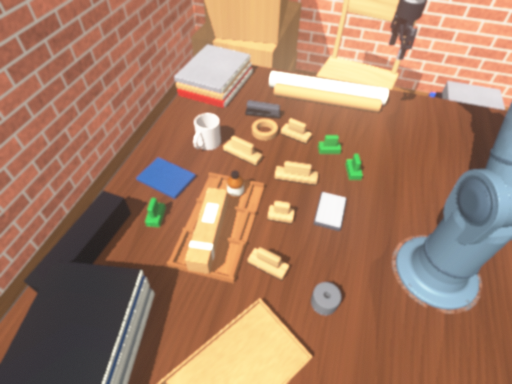

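The top crop shows five wooden stamps, at (567,180), (308,322), (423,313), (538,316) and (677,282). The three green look-alikes at (343,79), (655,371) and (602,438) are to be left alone. The tray centre is near (370,205), with the box and bottle on it, and the lid is near (125,330). Next I fit poses from the depth data.

```bash
cat >> h.py <<'E'
def rect(P):
    (c,s,a)=cv2.minAreaRect(P[:,:2].astype(np.float32)*1000)
    if s[0]<s[1]: s=s[::-1]; a+=90
    a=(a+90)%180-90
    return np.round(np.array(c)/1000,4),np.round(s,0),round(a,1)
def region(w,c,r,lo,hi,mask=None):
    m=(np.hypot(w[...,0]-c[0],w[...,1]-c[1])<r)&(w[...,2]>lo)&(w[...,2]<hi)
    if mask is not None: m&=mask
    n,l,s,_=cv2.connectedComponentsWithStats(m.astype(np.uint8))
    return w[l==1+np.argmax(s[1:,4])] if n>1 else w[:0].reshape(-1,3)
E
python3 - <<'E'
from h import *
w=np.load("top0.npy")
px=lambda x,y:(int(60+x*380/798),int(70+y*240/504))
for n,x,y in [("L1",567,180),("M1",308,322),("S1",423,313),("L2",538,316),("M2",677,282)]:
    u,v=px(x,y); c=w[v,u]
    print(n,c.round(3),"all",*rect(region(w,c,.085,.012,.08)),"grip",*rect(region(w,c,.085,.045,.08)), "zmax",np.nanpercentile(region(w,c,.085,.045,.08)[:,2],50).round(3))
for n,x,y,r,lo,hi in [("lid",125,330,.2,.012,.035),("tray",368,205,.2,.012,.05),("box",326,192,.14,.06,.095),("bot",452,200,.05,.06,.12),("lidfloor",125,330,.2,.0,.011)]:
    u,v=px(x,y); P=region(w,w[v,u],r,lo,hi); print(n,w[v,u].round(3),*rect(P),np.median(P[:,2]).round(3))
# tray by colour
im=cv2.imread("pics/top0.png"); 
u,v=px(452,202); print([ (h,w[px(x,y)[1],px(x,y)[0]].round(3)) for h,x,y in [("tl",252,153),("tr",478,138),("br",487,255),("bl",260,270)]])
u,v=px(452,200);d=w[v-12:v+13,u-12:u+13]; m=d[...,2]>.075; print("cap",d[m].mean(0))
m=(d[...,2]>.03); print(rect(d[m]))
E
```

```text
L1 [ 0.601 -0.245  0.063] all [ 0.606 -0.25 ] [129.  39.] -15.2 grip [ 0.6061 -0.2503] [80. 16.] -14.9 zmax 0.061
M1 [0.414 0.112 0.061] all [0.4138 0.1174] [100.  39.] -11.6 grip [0.414  0.1171] [60. 17.] -12.8 zmax 0.061
S1 [ 0.422 -0.044  0.063] all [ 0.4221 -0.0445] [70. 38.] 6.4 grip [ 0.422  -0.0445] [41. 16.] 5.9 zmax 0.061
L2 [ 0.416 -0.2    0.06 ] all [ 0.4145 -0.2048] [130.  39.] 6.8 grip [ 0.4147 -0.2044] [78. 16.] 6.1 zmax 0.061
M2 [ 0.458 -0.39   0.049] all [ 0.4601 -0.3982] [100.  39.] -13.9 grip [ 0.4596 -0.3985] [62. 18.] -13.8 zmax 0.061
lid [0.407 0.381 0.005] [0.4085 0.3786] [282. 172.] 57.9 0.02
tray [0.57  0.026 0.075] [0.5772 0.0323] [326. 175.] -86.4 0.02
box [0.589 0.083 0.075] [0.5876 0.0837] [230.  56.] -81.4 0.075
bot [ 0.572 -0.087  0.088] [ 0.5735 -0.0877] [42. 40.] -19.3 0.067
lidfloor [0.407 0.381 0.005] [0.4084 0.3822] [272. 161.] 58.1 0.004
[('tl', array([0.656, 0.194, 0.021])), ('tr', array([ 0.674, -0.127,  0.001])), ('br', array([ 0.503, -0.134,  0.019])), ('bl', array([0.489, 0.186, 0.021]))]
cap [ 0.57201923 -0.08590974  0.08979105]
(array([ 0.5726, -0.0861]), array([49., 43.]), -1.3)
```

```bash
cat >> h.py <<'E'
def go(x,y,z,th):
    o=bot.get_obs(); Q=Rm(o["tcp_rot"]); d=Q.T@(np.array([x,y,z])-o["tool_pos"])*100
    cur=np.degrees(np.arctan2(Q[1,0],Q[0,0])); turn=-((th-cur+180)%360-180)
    t=np.radians(th); T=np.array([[np.cos(t),np.sin(t),0],[np.sin(t),-np.cos(t),0],[0,0,-1]]).T
    rv=np.degrees(R.from_matrix(Q.T@T).as_rotvec())
    print("pos",np.round(o["tool_pos"],4),"th",round(cur,1),"tilt",round(np.degrees(np.arccos(-Q[2,2])),2),"w",round(o["grip_width"],4),"q7",round(o["q"][6],2),"t",round(o["time"],1),"\n d_cm",d.round(2),"turn",rv.round(2),"ncalls",np.linalg.norm(d)/20,abs(turn)/35)
E
python3 - <<'E'
from h import *
w=np.load("top0.npy")
c=np.array([.5772,.0323]); a=np.radians(3.6); ex=np.array([np.cos(a),np.sin(a)]); ey=np.array([-ex[1],ex[0]])
P=w.reshape(-1,3); P=P[~np.isnan(P[:,0])]; q=np.stack([(P[:,:2]-c)@ex,(P[:,:2]-c)@ey],1)
for y0 in(-.106,0,.106):
    s=""
    for x0 in np.arange(-.09,.091,.006):
        m=(abs(q[:,0]-x0)<.003)&(abs(q[:,1]-y0)<.035); s+="%d "%(1000*np.median(P[m,2])) if m.any() else "- "
    print(y0,s)
go(.5876,.0837,.2,98.6)
E
```

```text
-0.106 0 5 5 5 5 5 17 19 6 6 43 61 64 64 62 58 57 6 5 5 5 5 6 18 19 5 6 5 5 6 0 
0 -1 6 5 5 19 19 5 6 5 5 5 6 5 10 71 74 75 74 74 74 74 73 74 74 9 9 19 17 6 6 2 
0.106 0 5 19 10 5 5 5 6 5 5 5 6 44 75 74 73 74 74 75 74 73 74 - 5 5 5 5 5 15 19 3 
pos [ 0.2099 -0.6152  0.2312] th 18.8 tilt 0.0 w 0.085 q7 -0.05 t 1.2 
 d_cm [ 58.31 -53.95   3.13] turn [ -0.    -0.   -79.76] ncalls 3.9750662987286285 2.2788803119122236
```

```bash
for i in 1 2 3 4; do python3 -m jog '[[[2.9,-2.7,0.16],[0,0,0],-1],[[5.8,-5.4,0.3],[0,0,0],-1],[[8.7,-8.1,0.5],[0,0,0],-1],[[11.6,-10.8,0.6],[0,0,0],-1],[[14.58,-13.49,0.78],[0,0,0],-1]]' 40; done
for i in 1 2 3; do python3 -m jog '[[[0,0,0],[0,0,-5.3],-1],[[0,0,0],[0,0,-10.6],-1],[[0,0,0],[0,0,-16],-1],[[0,0,0],[0,0,-21.3],-1],[[0,0,0],[0,0,-26.6],-1]]'; done
python3 -c "
from h import *
go(.5876,.0837,.035,98.6)"
```

```text
time: 1.62
tool_pos: [0.3048, -0.4389, 0.2237]
tcp_rot: [3.099, 0.513, 0.0]
contact_force: [0.7, 0.6, -0.1]
grip_width: 0.0857
finger_force: 0.0
time: 2.03
tool_pos: [0.3993, -0.2641, 0.2161]
tcp_rot: [3.098, 0.513, 0.001]
contact_force: [0.4, -0.2, -0.7]
grip_width: 0.0855
finger_force: 0.0
time: 2.45
tool_pos: [0.4938, -0.0893, 0.2083]
tcp_rot: [3.099, 0.513, 0.001]
contact_force: [0.4, -0.0, -0.1]
grip_width: 0.0854
finger_force: 0.0
time: 2.87
tool_pos: [0.5884, 0.0853, 0.2003]
tcp_rot: [3.099, 0.513, 0.001]
contact_force: [1.1, -0.0, -0.1]
grip_width: 0.0853
finger_force: 0.0
time: 3.28
tool_pos: [0.5877, 0.0839, 0.2]
tcp_rot: [2.895, 1.22, -0.0]
contact_force: [0.3, 0.1, -0.4]
grip_width: 0.0854
finger_force: 0.0
time: 3.7
tool_pos: [0.5877, 0.0836, 0.2002]
tcp_rot: [2.537, 1.853, 0.0]
contact_force: [-0.1, 0.3, 0.8]
grip_width: 0.0856
finger_force: 0.0
time: 4.12
tool_pos: [0.5877, 0.0835, 0.2002]
tcp_rot: [2.043, 2.386, -0.0]
contact_force: [-0.2, -0.6, 0.1]
grip_width: 0.0854
finger_force: 0.0
pos [0.5877 0.0835 0.2002] th 98.9 tilt 0.02 w 0.0854 q7 -0.28 t 4.1 
 d_cm [ 2.000e-02 -1.000e-02  1.652e+01] turn [0.01 0.01 0.27] ncalls 0.8257608502115129 0.007670110122587305
```

```bash
python3 -m jog '[[[0,0,4],[0,0,0],-1],[[0,0,8],[0,0,0],-1],[[0,0,12],[0,0,0],-1],[[0,0,15],[0,0,0],-1],[[0,0,16.5],[0,0,0],-1]]' 40|grep -E "pos|force"
for i in 1 2; do python3 -m jog '[[[0,0,0],[0,0,0],1],[[0,0,0],[0,0,0],1],[[0,0,0],[0,0,0],1],[[0,0,0],[0,0,0],1],[[0,0,0],[0,0,0],1]]' 40; done
python3 -m jog '[[[0,0,-2],[0,0,0],1],[[0,0,-5],[0,0,0],1],[[0,0,-9],[0,0,0],1],[[0,0,-12.5],[0,0,0],1],[[0,0,-14.5],[0,0,0],1]]'
python3 -c "
from h import *
a=np.radians(58);c=np.array([.4085,.3790])
for s in(1,-1): print(c+s*.04*np.array([-np.sin(a),np.cos(a)]))
p=c+.04*np.array([np.sin(a),-np.cos(a)])
go(*p,.2,58)"
```

```text
tool_pos: [0.5842, 0.0824, 0.0305]
contact_force: [-0.3, -1.0, -1.3]
finger_force: 0.0
time: 4.95
tool_pos: [0.5893, 0.0842, 0.0372]
tcp_rot: [2.046, 2.38, 0.004]
contact_force: [0.6, 1.5, 3.6]
grip_width: 0.0544
finger_force: 44.5
time: 5.37
tool_pos: [0.5893, 0.0842, 0.0372]
tcp_rot: [2.046, 2.38, 0.004]
contact_force: [-1.2, 0.2, 6.1]
grip_width: 0.0548
finger_force: 44.4
time: 5.78
tool_pos: [0.5893, 0.0846, 0.1843]
tcp_rot: [2.045, 2.38, 0.006]
contact_force: [0.1, 1.0, -1.2]
grip_width: 0.0547
finger_force: 43.8
[0.37457808 0.40019677]
[0.44242192 0.35780323]
pos [0.5893 0.0846 0.1843] th 98.7 tilt 0.32 w 0.0547 q7 -0.3 t 5.8 
 d_cm [ 29.22 -10.4   -1.63] turn [ 0.31 -0.1  40.66] ncalls 1.5528504205571647 1.161727360582784
```

```bash
python3 -c "
from h import *
w=np.load('top0.npy');m=(w[...,1]>.2)&(w[...,0]<.9);print(np.nanmax(w[m][:,2]))
m=(w[...,1]>.2)&(w[...,0]<.56);print(np.nanmax(w[m][:,2]))"
for i in 1 2; do python3 -m jog '[[[2.5,-0.9,-0.2],[0,0,0],1],[[5.5,-2,-0.4],[0,0,0],1],[[9,-3.2,-0.6],[0,0,0],1],[[12,-4.3,-0.8],[0,0,0],1],[[14.61,-5.2,-0.82],[0,0,0],1]]'; done |grep -E "pos|width"
for i in 1 2; do python3 -m jog '[[[0,0,0],[0,0,4],1],[[0,0,0],[0,0,8],1],[[0,0,0],[0,0,12],1],[[0,0,0],[0,0,16],1],[[0,0,0],[0,0,20.3],1]]'; done |grep -E "pos|width"
python3 -c "
from h import *
go(.4424,.3578,.023,58)"
```

```text
0.11913976404503313
0.11867844143019735
tool_pos: [0.5122, 0.2228, 0.1886]
grip_width: 0.055
tool_pos: [0.4386, 0.3593, 0.1968]
grip_width: 0.0543
tool_pos: [0.4403, 0.3566, 0.196]
grip_width: 0.0548
tool_pos: [0.4403, 0.3566, 0.196]
grip_width: 0.0544
pos [0.4403 0.3566 0.196 ] th 57.9 tilt 0.07 w 0.0544 q7 -1.52 t 7.5 
 d_cm [ 0.24  0.11 17.3 ] turn [-0.01  0.07 -0.15] ncalls 0.8651748911958868 0.004237086731849006
```

```bash
python3 -m jog '[[[0.1,0,4],[0,0,0],1],[[0.2,0.1,8],[0,0,0],1],[[0.2,0.1,11.5],[0,0,0],1],[[0.2,0.1,14.5],[0,0,0],1],[[0.2,0.1,15.5],[0,0,0],1]]'|grep -E "pos|force"
python3 -m jog '[[[0,0,0.4],[0,0,0],1],[[0,0,0.9],[0,0,0],1],[[0,0,1.4],[0,0,0],1],[[0,0,1.7],[0,0,0],1],[[0,0,1.8],[0,0,0],1]]'|grep -E "pos|force"
python3 -m jog '[[[0,0,0],[0,0,0],0.5],[[0,0,0],[0,0,0],-0.6],[[0,0,0],[0,0,0],-0.7],[[0,0,0],[0,0,0],-0.75],[[0,0,0],[0,0,0],-0.75]]'|grep -E "pos|force|width"
python3 -m jog '[[[0,0,-1],[0,0,0],-0.75],[[0,0,-4],[0,0,0],-0.75],[[0,0,-8],[0,0,0],-0.8],[[0,0,-12],[0,0,0],-1],[[0,0,-15.5],[0,0,0],-1]]'|grep -E "pos|force"
python3 -c "
from h import *
im=bot.get_image('wrist');cv2.imwrite('pics/w1.png',im['frame'][...,::-1])
im=bot.get_image('top');w=cloud(im)
print('box',*rect(region(w,(.4424,.3578),.15,.05,.08)))
print('bot',*rect(region(w,(.573,-.087),.04,.03,.12)),region(w,(.573,-.087),.04,.075,.12).mean(0))
go(.572,-.0865,.2,93.6)"
```

```text
tool_pos: [0.4392, 0.3545, 0.0362]
contact_force: [-0.7, -1.5, -2.0]
finger_force: 43.6
tool_pos: [0.4437, 0.359, 0.0246]
contact_force: [0.6, 0.3, -2.1]
finger_force: 43.6
tool_pos: [0.4432, 0.3587, 0.0241]
contact_force: [0.3, -0.5, 0.4]
grip_width: 0.0748
finger_force: 0.0
tool_pos: [0.4427, 0.3589, 0.1816]
contact_force: [0.8, -0.1, 0.5]
finger_force: 0.0
box [0.4292 0.3379] [184.  56.] 57.9
bot [ 0.5726 -0.0861] [48. 43.] -1.3 [ 0.57217118 -0.0860456   0.08985164]
pos [0.4464 0.3627 0.1869] th 58.1 tilt 0.87 w 0.0853 q7 -1.53 t 9.2 
 d_cm [-31.46  34.43  -1.57] turn [  0.56  -0.69 -35.54] ncalls 2.333241497194082 1.015264821319258
```

View pics/w1.png

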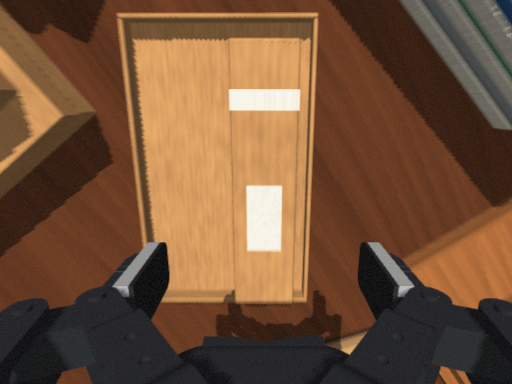

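The wrist image shows the box flat inside the lid on the right side, with its top spanning about (230–307, 40–300). The left half of the lid is free for the bottle.

```bash
for i in 1 2 3; do python3 -m jog '[[[-2,2.2,-0.1],[0,0,0],-1],[[-4.2,4.6,-0.2],[0,0,0],-1],[[-6.4,7,-0.3],[0,0,0],-1],[[-8.5,9.3,-0.4],[0,0,0],-1],[[-10.5,11.48,-0.5],[0,0,0],-1]]'|grep pos; done
python3 -m jog '[[[0,0,0],[0,0,-7],-1],[[0,0,0],[0,0,-14],-1],[[0,0,0],[0,0,-21],-1],[[0,0,0],[0,0,-28],-1],[[0,0,0],[0,0,-35.5],-1]]'|grep pos
python3 -m jog '[[[0,0,0],[0,0,0],-1],[[0,0,0],[0,0,0],-1],[[0,0,0],[0,0,0],-1],[[0,0,0],[0,0,0],-1],[[0,0,0],[0,0,0],-1]]'|grep pos
python3 -c "
from h import *
go(.5725,-.0862,.019,93.6)"
```

```text
tool_pos: [0.4845, 0.2064, 0.1835]
tool_pos: [0.5263, 0.0566, 0.1886]
tool_pos: [0.5681, -0.0932, 0.1935]
tool_pos: [0.5678, -0.0912, 0.1934]
tool_pos: [0.5682, -0.0912, 0.1935]
pos [ 0.5682 -0.0912  0.1935] th 93.1 tilt 0.01 w 0.0855 q7 -0.03 t 11.3 
 d_cm [ 0.48  0.45 17.45] turn [ 0.    0.01 -0.45] ncalls 0.8733170868240648 0.012939871967336916
```

```bash
python3 -m jog '[[[0.48,0.45,1],[0,0,0],-1],[[0.48,0.45,5],[0,0,0],-1],[[0.48,0.45,9],[0,0,0],-1],[[0.48,0.45,13],[0,0,0],-1],[[0.48,0.45,16],[0,0,0],-1]]'|grep -E "pos|force"
python3 -m jog '[[[0,0,0.7],[0,0,0],-1],[[0,0,1.2],[0,0,0],-1],[[0,0,1.4],[0,0,0],-1],[[0,0,1.4],[0,0,0],-1],[[0,0,1.4],[0,0,0],-1]]'|grep -E "pos|force"
for i in 1 2; do python3 -m jog '[[[0,0,0],[0,0,0],1],[[0,0,0],[0,0,0],1],[[0,0,0],[0,0,0],1],[[0,0,0],[0,0,0],1],[[0,0,0],[0,0,0],1]]' 40|grep -E "pos|force|width"; done
python3 -m jog '[[[0,0,-1],[0,0,0],1],[[0,0,-4],[0,0,0],1],[[0,0,-8],[0,0,0],1],[[0,0,-12],[0,0,0],1],[[0,0,-16],[0,0,0],1]]'|grep -E "pos|force|width"
python3 -m jog '[[[0,0,0],[0,0,0],1],[[0,0,0],[0,0,0],1],[[0,0,0],[0,0,0],1],[[0,0,0],[0,0,0],1],[[0,0,0],[0,0,0],1]]' |grep -E "pos|force|width"
python3 -c "
from h import *
go(.3735,.4010,.2,148)"
```

```text
tool_pos: [0.5707, -0.0856, 0.0297]
contact_force: [-0.5, -0.0, 0.4]
finger_force: 0.0
tool_pos: [0.5747, -0.0862, 0.0217]
contact_force: [0.4, -0.1, 0.5]
finger_force: 0.0
tool_pos: [0.5738, -0.0864, 0.0209]
contact_force: [0.2, 0.5, 5.7]
grip_width: 0.0464
finger_force: 41.5
tool_pos: [0.5738, -0.0864, 0.0209]
contact_force: [-0.3, -0.6, 6.1]
grip_width: 0.0465
finger_force: 41.6
tool_pos: [0.571, -0.086, 0.1805]
contact_force: [0.4, -0.2, -2.4]
grip_width: 0.0474
finger_force: 41.6
tool_pos: [0.5705, -0.0862, 0.177]
contact_force: [-0.4, 0.5, -1.5]
grip_width: 0.0471
finger_force: 41.6
pos [ 0.5705 -0.0862  0.177 ] th 93.2 tilt 0.28 w 0.0471 q7 -0.05 t 13.8 
 d_cm [ 49.75 -16.95  -2.16] turn [ -0.22  -0.19 -54.8 ] ncalls 2.6300041870529083 1.5656649271663128
```

```bash
for i in 1 2 3; do python3 -m jog '[[[3,-1,-0.1],[0,0,0],1],[[6.5,-2.2,-0.3],[0,0,0],1],[[10,-3.4,-0.4],[0,0,0],1],[[13.5,-4.6,-0.6],[0,0,0],1],[[16.58,-5.65,-0.72],[0,0,0],1]]'|grep -E "pos|width"; done
for i in 1 2; do python3 -m jog '[[[0,0,0],[0,0,-5.4],1],[[0,0,0],[0,0,-11],1],[[0,0,0],[0,0,-16.5],1],[[0,0,0],[0,0,-22],1],[[0,0,0],[0,0,-27.4],1]]'|grep -E "pos|width"; done
python3 -m jog '[[[0,0,0],[0,0,0],1],[[0,0,0],[0,0,0],1],[[0,0,0],[0,0,0],1],[[0,0,0],[0,0,0],1],[[0,0,0],[0,0,0],1]]'|grep pos
python3 -c "
from h import *
go(.3735,.4010,.0205,148)"
```

```text
tool_pos: [0.5044, 0.0784, 0.1852]
grip_width: 0.0472
tool_pos: [0.4388, 0.2404, 0.1928]
grip_width: 0.0472
tool_pos: [0.3733, 0.4024, 0.1998]
grip_width: 0.0472
tool_pos: [0.3745, 0.4002, 0.1993]
grip_width: 0.0471
tool_pos: [0.3747, 0.4, 0.1994]
grip_width: 0.0468
tool_pos: [0.3754, 0.4009, 0.2009]
pos [0.3754 0.4009 0.2009] th 148.0 tilt 0.01 w 0.047 q7 -0.2 t 16.3 
 d_cm [ 0.17 -0.08 18.04] turn [-0.01  0.   -0.04] ncalls 0.9022078805096723 0.0012821080396577145
```

```bash
python3 -m jog '[[[0.1,0,3.8],[0,0,0],1],[[0.1,0,7.6],[0,0,0],1],[[0.1,0,11.4],[0,0,0],1],[[0.1,0,14.5],[0,0,0],1],[[0.1,0,16.5],[0,0,0],1]]'|grep -E "pos|force"
python3 -m jog '[[[0,0,0.4],[0,0,0],1],[[0,0,0.9],[0,0,0],1],[[0,0,1.3],[0,0,0],1],[[0,0,1.5],[0,0,0],1],[[0,0,1.5],[0,0,0],1]]'|grep -E "pos|force"
python3 -m jog '[[[0,0,0],[0,0,0],1],[[0,0,0],[0,0,0],1],[[0,0,0],[0,0,0],-0.3],[[0,0,0],[0,0,0],-0.7],[[0,0,0],[0,0,0],-0.8]]'|grep -E "pos|force|width"
python3 -m jog '[[[0,0,-1],[0,0,0],-1],[[0,0,-4],[0,0,0],-1],[[0,0,-8],[0,0,0],-1],[[0,0,-12],[0,0,0],-1],[[0,0,-16],[0,0,0],-1]]'|grep -E "pos|force"
python3 -c "
from h import *
im=bot.get_image('wrist');cv2.imwrite('pics/w2.png',im['frame'][...,::-1])
go(.4221,-.0445,.2,6)"
```

```text
tool_pos: [0.3734, 0.3993, 0.0325]
contact_force: [-0.5, -0.5, -0.8]
finger_force: 41.6
tool_pos: [0.3754, 0.4023, 0.0222]
contact_force: [-0.3, -0.3, -1.6]
finger_force: 41.6
tool_pos: [0.3749, 0.4018, 0.0216]
contact_force: [-0.5, -0.1, -0.3]
grip_width: 0.0767
finger_force: 0.0
tool_pos: [0.3739, 0.4014, 0.1832]
contact_force: [1.2, 0.2, 0.4]
finger_force: 0.0
pos [0.377  0.4068 0.1919] th 148.1 tilt 0.8 w 0.0854 q7 -0.22 t 18.0 
 d_cm [-27.7  -35.91  -1.2 ] turn [  0.58  -0.88 142.08] ncalls 2.268193705043779 4.059413310639609
```

View pics/w2.png

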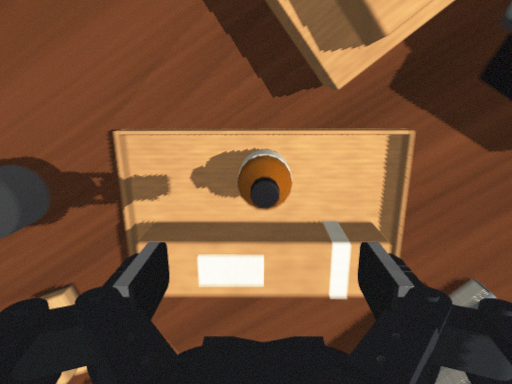

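The bottle stands upright in the lid at (265,180) and the box lies flat beside it. On to the stamps, re-measuring before each grasp.

```bash
for i in 1 2 3; do python3 -m jog '[[[-1.8,-2.4,-0.1],[0,0,0],-1],[[-3.7,-4.8,-0.2],[0,0,0],-1],[[-5.6,-7.2,-0.3],[0,0,0],-1],[[-7.5,-9.6,-0.4],[0,0,0],-1],[[-9.23,-11.97,-0.4],[0,0,0],-1]]'|grep -E "pos"; done
for i in 1 2; do python3 -m jog '[[[0,0,0],[0,0,-3.8],-1],[[0,0,0],[0,0,-7.6],-1],[[0,0,0],[0,0,-11.4],-1],[[0,0,0],[0,0,-15.2],-1],[[0,0,0],[0,0,-19],-1]]'|grep -E "pos"; done
cat >> h.py <<'E'
S={"S1":(.4221,-.0445),"M1":(.414,.117),"L2":(.4147,-.2044),"M2":(.4598,-.3983),"L1":(.606,-.25)}
def stamps(only=None):
    w=cloud(bot.get_image("top")); 
    for n,c in S.items():
        if only and n not in only: continue
        P=region(w,c,.085,.045,.072)
        if len(P): print(n,*rect(P),"base",*rect(region(w,c,.1,.012,.03)))
    return w
E
python3 -c "
from h import *
np.save('top1.npy',stamps())
go(.4221,-.0445,.029,185.9)"
```

```text
tool_pos: [0.3895, 0.2498, 0.1855]
tool_pos: [0.4045, 0.0993, 0.1897]
tool_pos: [0.4195, -0.0512, 0.1939]
tool_pos: [0.4191, -0.0495, 0.1934]
tool_pos: [0.4192, -0.0493, 0.1934]
M1 [0.4137 0.117 ] [60. 17.] -12.6 base [0.4137 0.1172] [100.  38.] -12.1
L2 [ 0.4149 -0.2048] [78. 16.] 6.8 base [ 0.4143 -0.2047] [130.  38.] 6.6
M2 [ 0.4597 -0.3984] [62. 18.] -16.5 base [ 0.4599 -0.3982] [100.  40.] -14.2
L1 [ 0.6058 -0.2499] [80. 16.] -14.8 base [ 0.606  -0.2503] [130.  38.] -15.2
pos [ 0.4192 -0.0493  0.1934] th -173.6 tilt 0.04 w 0.0854 q7 1.68 t 20.1 
 d_cm [-0.34  0.46 16.44] turn [-0.04  0.02  0.48] ncalls 0.8226339500934076 0.013591578469608326
```

```bash
python3 -m jog '[[[-0.3,0.46,1],[0,0,0],-1],[[-0.34,0.46,5],[0,0,0.5],-1],[[-0.34,0.46,9],[0,0,0.5],-1],[[-0.34,0.46,13],[0,0,0.5],-1],[[-0.34,0.46,15],[0,0,0.5],-1]]'|grep -E "pos|force"
python3 -m jog '[[[0,0,0.7],[0,0,0],-1],[[0,0,1.2],[0,0,0],-1],[[0,0,1.4],[0,0,0],-1],[[0,0,1.4],[0,0,0],-1],[[0,0,1.4],[0,0,0],-1]]'|grep -E "pos|force"
for i in 1 2; do python3 -m jog '[[[0,0,0],[0,0,0],1],[[0,0,0],[0,0,0],1],[[0,0,0],[0,0,0],1],[[0,0,0],[0,0,0],1],[[0,0,0],[0,0,0],1]]' 50|grep -E "pos|force|width"; done
python3 -m jog '[[[0,0,-1],[0,0,0],1],[[0,0,-3],[0,0,0],1],[[0,0,-6],[0,0,0],1],[[0,0,-9],[0,0,0],1],[[0,0,-11],[0,0,0],1]]'|grep -E "pos|force|width"
python3 -m jog '[[[0,0,0],[0,0,0],1],[[0,0,0],[0,0,0],1],[[0,0,0],[0,0,0],1],[[0,0,0],[0,0,0],1],[[0,0,0],[0,0,0],1]]' |grep -E "pos|force|width"
python3 -c "
from h import *
go(.5839,-.0735,.14,183.6)"
```

```text
tool_pos: [0.419, -0.0443, 0.0396]
contact_force: [-1.3, -0.4, -0.2]
finger_force: 0.0
tool_pos: [0.4238, -0.0452, 0.0306]
contact_force: [-0.5, 0.5, 0.8]
finger_force: 0.0
tool_pos: [0.4222, -0.045, 0.0293]
contact_force: [0.5, -0.2, -0.3]
grip_width: 0.0253
finger_force: 0.0
tool_pos: [0.4221, -0.0449, 0.0292]
contact_force: [-0.4, 0.3, 2.4]
grip_width: 0.0152
finger_force: 52.5
tool_pos: [0.4227, -0.0445, 0.1408]
contact_force: [0.9, -0.9, -0.7]
grip_width: 0.0153
finger_force: 52.0
tool_pos: [0.4206, -0.0447, 0.1376]
contact_force: [0.2, -0.0, -0.8]
grip_width: 0.0154
finger_force: 52.1
pos [ 0.4206 -0.0447  0.1376] th -174.5 tilt 0.19 w 0.0154 q7 1.53 t 22.6 
 d_cm [-15.97  -4.44  -0.29] turn [ 0.09 -0.17  1.92] ncalls 0.8290967574666992 0.054781541842589834
```

```bash
python3 -m jog '[[[-3,-0.9,-0.2],[0,0,1],1],[[-6.5,-1.8,-0.3],[0,0,1.9],1],[[-10,-2.8,-0.3],[0,0,1.9],1],[[-13.5,-3.8,-0.3],[0,0,1.9],1],[[-15.97,-4.44,-0.3],[0,0,1.9],1]]'|grep -E "pos|width"
python3 -m jog '[[[0,0,0],[0,0,0],1],[[0,0,0],[0,0,0],1],[[0,0,0],[0,0,0],1],[[0,0,0],[0,0,0],1],[[0,0,0],[0,0,0],1]]' |grep -E "pos|width"
python3 -c "
from h import *
go(.5839,-.0735,.0365,183.6)"
```

```text
tool_pos: [0.5876, -0.0748, 0.1402]
grip_width: 0.0153
tool_pos: [0.5837, -0.0734, 0.1416]
grip_width: 0.0156
pos [ 0.5837 -0.0734  0.1416] th -176.3 tilt 0.1 w 0.0156 q7 1.36 t 23.5 
 d_cm [-0.04 -0.   10.51] turn [-0.02 -0.1   0.06] ncalls 0.525371561835029 0.0015848819754799997
```

```bash
python3 -m jog '[[[0,0,3],[0,0,0],1],[[0,0,6],[0,0,0],1],[[0,0,8],[0,0,0],1],[[0,0,9],[0,0,0],1],[[0,0,9.5],[0,0,0],1]]'|grep -E "pos|force"
python3 -m jog '[[[0,0,0.4],[0,0,0],1],[[0,0,0.8],[0,0,0],1],[[0,0,1.05],[0,0,0],1],[[0,0,1.05],[0,0,0],1],[[0,0,1.05],[0,0,0],1]]'|grep -E "pos|force"
python3 -m jog '[[[0,0,0],[0,0,0],0.3],[[0,0,0],[0,0,0],0.3],[[0,0,0],[0,0,0],0.3],[[0,0,0],[0,0,0],0.3],[[0,0,0],[0,0,0],0.3]]'|grep -E "pos|force|width"
python3 -m jog '[[[0,0,-1],[0,0,0],0.3],[[0,0,-4],[0,0,0],0.3],[[0,0,-8],[0,0,0],-1],[[0,0,-12],[0,0,0],-1],[[0,0,-16],[0,0,0],-1]]'|grep -E "pos|force"
python3 -c "
from h import *
w=stamps(['M1'])
print('S',*rect(region(w,(.5839,-.0735),.05,.045,.08)))
im=bot.get_image('wrist');cv2.imwrite('pics/w3.png',im['frame'][...,::-1])
go(.4137,.117,.19,167.7)"
```

```text
tool_pos: [0.5832, -0.0739, 0.0454]
contact_force: [-0.0, 0.2, -0.5]
finger_force: 52.1
tool_pos: [0.5859, -0.0738, 0.0373]
contact_force: [0.4, 0.5, -1.0]
finger_force: 52.1
tool_pos: [0.5854, -0.0738, 0.0368]
contact_force: [-0.2, 0.4, 0.2]
grip_width: 0.0302
finger_force: 0.0
tool_pos: [0.5848, -0.0734, 0.1987]
contact_force: [1.2, 0.0, 0.0]
finger_force: 0.0
M1 [0.4138 0.1168] [61. 16.] -12.3 base [0.4137 0.1173] [100.  38.] -12.2
S [0. 0.] [0. 0.] 0.0
pos [ 0.5911 -0.0727  0.2056] th -176.4 tilt 0.91 w 0.0789 q7 1.4 t 25.2 
 d_cm [16.53 20.06  1.25] turn [-0.05  0.91 15.93] ncalls 1.3011810196576568 0.4552835218526005
```

View pics/w3.png

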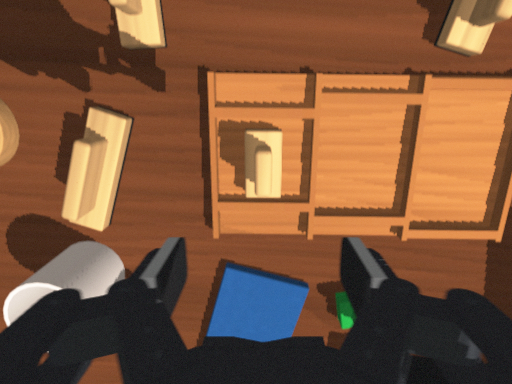

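The wrist image shows the short stamp seated in the shortest row at (264,165). Next is M1.

```bash
python3 -m jog '[[[1.6,2,0.1],[0,0,0],-1],[[3.2,4,0.2],[0,0,0],-1],[[4.8,6,0.3],[0,0,0],-1],[[6.4,8,0.4],[0,0,0],-1],[[7.95,10.04,0.4],[0,0,0],-1]]'|grep pos
python3 -m jog '[[[1.6,2,0.1],[0,0,4],-1],[[3.2,4,0.2],[0,0,8],-1],[[4.8,6,0.3],[0,0,12],-1],[[6.4,8,0.4],[0,0,15.9],-1],[[7.95,10.04,0.4],[0,0,15.9],-1]]'|grep pos
python3 -m jog '[[[0,0,0],[0,0,0],-1],[[0,0,0],[0,0,0],-1],[[0,0,0],[0,0,0],-1],[[0,0,0],[0,0,0],-1],[[0,0,0],[0,0,0],-1]]' |grep -E "pos"
python3 -c "
from h import *
go(.4137,.1170,.029,167.8)"
```

```text
tool_pos: [0.4983, 0.0223, 0.1925]
tool_pos: [0.4126, 0.1175, 0.1885]
tool_pos: [0.4146, 0.1158, 0.1886]
pos [0.4146 0.1158 0.1886] th 167.6 tilt 0.03 w 0.0854 q7 0.92 t 26.5 
 d_cm [ 0.11  0.09 15.96] turn [ 0.03 -0.   -0.21] ncalls 0.7982813967555077 0.005957071966962043
```

```bash
python3 -m jog '[[[0.1,0.1,3],[0,0,0],-1],[[0.1,0.1,6.5],[0,0,0],-1],[[0.1,0.1,10],[0,0,0],-1],[[0.1,0.1,13],[0,0,0],-1],[[0.1,0.1,14.5],[0,0,0],-1]]'|grep -E "pos|force"
python3 -m jog '[[[0,0,0.7],[0,0,0],-1],[[0,0,1.2],[0,0,0],-1],[[0,0,1.4],[0,0,0],-1],[[0,0,1.4],[0,0,0],-1],[[0,0,1.4],[0,0,0],-1]]'|grep -E "pos|force"
for i in 1 2; do python3 -m jog '[[[0,0,0],[0,0,0],1],[[0,0,0],[0,0,0],1],[[0,0,0],[0,0,0],1],[[0,0,0],[0,0,0],1],[[0,0,0],[0,0,0],1]]' 50|grep -E "pos|force|width"; done
python3 -m jog '[[[0,0,-1],[0,0,0],1],[[0,0,-3],[0,0,0],1],[[0,0,-6],[0,0,0],1],[[0,0,-9],[0,0,0],1],[[0,0,-11],[0,0,0],1]]'|grep -E "pos|force|width"
python3 -m jog '[[[0,0,0],[0,0,0],1],[[0,0,0],[0,0,0],1],[[0,0,0],[0,0,0],1],[[0,0,0],[0,0,0],1],[[0,0,0],[0,0,0],1]]' |grep -E "pos|force|width"
python3 -c "
from h import *
go(.5756,.0573,.14,183.6)"
```

```text
tool_pos: [0.4108, 0.1164, 0.0398]
contact_force: [-0.5, -0.0, 0.7]
finger_force: 0.0
tool_pos: [0.4145, 0.118, 0.0307]
contact_force: [-0.3, -0.6, 0.1]
finger_force: 0.0
tool_pos: [0.4134, 0.1178, 0.0298]
contact_force: [0.3, -0.1, -1.4]
grip_width: 0.0254
finger_force: 0.0
tool_pos: [0.4133, 0.1179, 0.0297]
contact_force: [-0.5, -0.2, 2.3]
grip_width: 0.0152
finger_force: 52.5
tool_pos: [0.4133, 0.1183, 0.141]
contact_force: [0.8, -0.4, -1.8]
grip_width: 0.0154
finger_force: 52.0
tool_pos: [0.4117, 0.1175, 0.1381]
contact_force: [0.3, -1.2, -1.6]
grip_width: 0.0152
finger_force: 51.9
pos [0.4117 0.1175 0.1381] th 167.7 tilt 0.2 w 0.0152 q7 0.79 t 29.0 
 d_cm [-17.29  -2.39  -0.25] turn [-1.000e-02 -2.000e-01 -1.588e+01] ncalls 0.8729445927494336 0.4537371665151885
```

```bash
python3 -m jog '[[[-3,-0.4,-0.2],[0,0,-4],1],[[-6.5,-0.9,-0.3],[0,0,-8],1],[[-10,-1.4,-0.3],[0,0,-12],1],[[-14,-2,-0.3],[0,0,-15.9],1],[[-17.29,-2.39,-0.3],[0,0,-15.9],1]]'|grep -E "pos|width"
python3 -m jog '[[[0,0,0],[0,0,0],1],[[0,0,0],[0,0,0],1],[[0,0,0],[0,0,0],1],[[0,0,0],[0,0,0],1],[[0,0,0],[0,0,0],1]]' |grep -E "pos|width"
python3 -c "
from h import *
go(.5756,.0573,.037,183.6)"
```

```text
tool_pos: [0.5787, 0.0556, 0.1405]
grip_width: 0.0153
tool_pos: [0.5754, 0.0587, 0.1421]
grip_width: 0.0152
pos [0.5754 0.0587 0.1421] th -176.3 tilt 0.09 w 0.0152 q7 1.09 t 29.8 
 d_cm [-0.03 -0.14 10.51] turn [-0.02 -0.09  0.14] ncalls 0.525412644351606 0.004088089675636703
```

```bash
python3 -m jog '[[[0,-0.1,3],[0,0,0],1],[[0,-0.1,6],[0,0,0],1],[[0,-0.1,8],[0,0,0],1],[[0,-0.1,9],[0,0,0],1],[[0,-0.1,9.5],[0,0,0],1]]'|grep -E "pos|force"
python3 -m jog '[[[0,0,0.4],[0,0,0],1],[[0,0,0.8],[0,0,0],1],[[0,0,1.05],[0,0,0],1],[[0,0,1.05],[0,0,0],1],[[0,0,1.05],[0,0,0],1]]'|grep -E "pos|force"
python3 -m jog '[[[0,0,0],[0,0,0],0.3],[[0,0,0],[0,0,0],0.3],[[0,0,0],[0,0,0],0.3],[[0,0,0],[0,0,0],0.3],[[0,0,0],[0,0,0],0.3]]'|grep -E "pos|force|width"
python3 -m jog '[[[0,0,-1],[0,0,0],0.3],[[0,0,-4],[0,0,0],0.3],[[0,0,-8],[0,0,0],-1],[[0,0,-12],[0,0,0],-1],[[0,0,-15.5],[0,0,0],-1]]'|grep -E "pos|force"
python3 -m jog '[[[0,0,0],[0,0,0],-1],[[0,0,0],[0,0,0],-1],[[0,0,0],[0,0,0],-1],[[0,0,0],[0,0,0],-1],[[0,0,0],[0,0,0],-1]]' |grep -E "pos|width"
python3 -c "
from h import *
w=stamps()
im=bot.get_image('wrist');cv2.imwrite('pics/w4.png',im['frame'][...,::-1])
go(.4147,-.2046,.19,186.6)"
```

```text
tool_pos: [0.5751, 0.0567, 0.046]
contact_force: [-0.3, 0.3, -1.8]
finger_force: 51.8
tool_pos: [0.5777, 0.0568, 0.0378]
contact_force: [0.7, -0.6, -1.5]
finger_force: 51.8
tool_pos: [0.5774, 0.0567, 0.0374]
contact_force: [-0.1, 0.1, -0.6]
grip_width: 0.03
finger_force: 0.0
tool_pos: [0.5773, 0.0573, 0.1951]
contact_force: [0.8, -0.2, 0.8]
finger_force: 0.0
tool_pos: [0.5757, 0.0562, 0.1903]
grip_width: 0.0858
L2 [ 0.415  -0.2047] [78. 17.] 6.8 base [ 0.4145 -0.2047] [130.  39.] 6.6
M2 [ 0.4598 -0.3978] [61. 17.] -15.1 base [ 0.4599 -0.3979] [100.  39.] -14.3
L1 [ 0.6059 -0.2502] [80. 17.] -15.5 base [ 0.606  -0.2503] [129.  38.] -15.6
pos [0.5761 0.0564 0.1905] th -176.4 tilt 0.17 w 0.0853 q7 1.14 t 32.0 
 d_cm [ 17.75 -25.04   0.1 ] turn [ 0.02 -0.17 -2.99] ncalls 1.5344935392170764 0.08541781987852508
```

Next is L2, in two calls of (8.87, -12.5).

```bash
python3 -m jog '[[[1.8,-2.5,0],[0,0,0],-1],[[3.6,-5,0],[0,0,0],-1],[[5.4,-7.5,0],[0,0,0],-1],[[7.2,-10,0],[0,0,0],-1],[[8.87,-12.5,0],[0,0,0],-1]]'|grep pos
python3 -m jog '[[[1.8,-2.5,0],[0,0,-1],-1],[[3.6,-5,0],[0,0,-2],-1],[[5.4,-7.5,0],[0,0,-3],-1],[[7.2,-10,0],[0,0,-3],-1],[[8.87,-12.5,0],[0,0,-3],-1]]'|grep pos
python3 -m jog '[[[0,0,0],[0,0,0],-1],[[0,0,0],[0,0,0],-1],[[0,0,0],[0,0,0],-1],[[0,0,0],[0,0,0],-1],[[0,0,0],[0,0,0],-1]]' |grep -E "pos"
python3 -c "
from h import *
go(.4147,-.2047,.029,186.6)"
```

```text
tool_pos: [0.4948, -0.0745, 0.1912]
tool_pos: [0.4142, -0.2049, 0.1915]
tool_pos: [0.4166, -0.2022, 0.1921]
pos [ 0.4166 -0.2022  0.1921] th -173.2 tilt 0.05 w 0.0857 q7 1.91 t 33.3 
 d_cm [ 0.23 -0.23 16.31] turn [0.04 0.03 0.2 ] ncalls 0.8155093832871886 0.005777396493061003
```

View pics/w4.png

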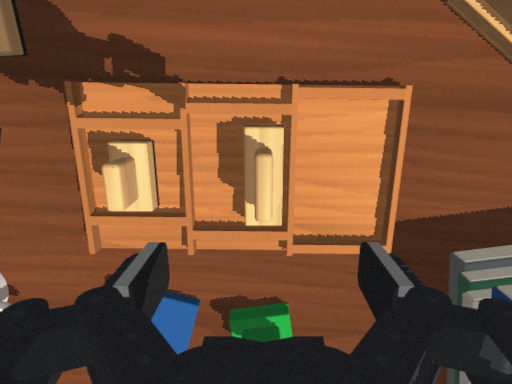

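M1 sits in the medium row at (264,175) on its outer side. Now grasp L2.

```bash
python3 -m jog '[[[0.2,-0.2,3],[0,0,0.2],-1],[[0.2,-0.2,6.5],[0,0,0.2],-1],[[0.2,-0.2,10],[0,0,0.2],-1],[[0.2,-0.2,13],[0,0,0.2],-1],[[0.2,-0.2,14.8],[0,0,0.2],-1]]'|grep -E "pos|force"
python3 -m jog '[[[0,0,0.7],[0,0,0],-1],[[0,0,1.2],[0,0,0],-1],[[0,0,1.45],[0,0,0],-1],[[0,0,1.45],[0,0,0],-1],[[0,0,1.45],[0,0,0],-1]]'|grep -E "pos|force"
for i in 1 2; do python3 -m jog '[[[0,0,0],[0,0,0],1],[[0,0,0],[0,0,0],1],[[0,0,0],[0,0,0],1],[[0,0,0],[0,0,0],1],[[0,0,0],[0,0,0],1]]' 60|grep -E "pos|force|width"; done
python3 -m jog '[[[0,0,-1],[0,0,0],1],[[0,0,-3],[0,0,0],1],[[0,0,-6],[0,0,0],1],[[0,0,-9],[0,0,0],1],[[0,0,-12.5],[0,0,0],1]]'|grep -E "pos|force|width"
python3 -m jog '[[[0,0,0],[0,0,0],1],[[0,0,0],[0,0,0],1],[[0,0,0],[0,0,0],1],[[0,0,0],[0,0,0],1],[[0,0,0],[0,0,0],1]]' |grep -E "pos|force|width"
python3 -c "
from h import *
go(.5690,.1630,.16,183.6)"
```

```text
tool_pos: [0.4126, -0.2039, 0.0409]
contact_force: [-1.0, -0.6, 0.5]
finger_force: 0.0
tool_pos: [0.4153, -0.2066, 0.0308]
contact_force: [0.9, 0.2, -0.4]
finger_force: 0.0
tool_pos: [0.4141, -0.2064, 0.0298]
contact_force: [0.3, 0.0, -0.5]
grip_width: 0.0256
finger_force: 0.0
tool_pos: [0.4139, -0.206, 0.0296]
contact_force: [-1.0, 0.8, 1.5]
grip_width: 0.0151
finger_force: 61.1
tool_pos: [0.4124, -0.2054, 0.1548]
contact_force: [0.4, -0.5, -2.0]
grip_width: 0.0156
finger_force: 60.2
tool_pos: [0.4124, -0.2055, 0.1529]
contact_force: [0.5, -0.1, -3.4]
grip_width: 0.0153
finger_force: 60.5
pos [ 0.4124 -0.2055  0.1529] th -173.6 tilt 0.22 w 0.0153 q7 1.84 t 35.8 
 d_cm [-19.68  34.87  -0.68] turn [ 0.14 -0.17  2.81] ncalls 2.0023901962308246 0.0804124042326943
```

```bash
for i in 1 2 3; do python3 -m jog '[[[-1.3,2.3,0],[0,0,0.2],1],[[-2.6,4.6,-0.1],[0,0,0.4],1],[[-3.9,7,-0.2],[0,0,0.6],1],[[-5.2,9.4,-0.2],[0,0,0.8],1],[[-6.56,11.62,-0.23],[0,0,0.93],1]]'|grep pos; done
python3 -m jog '[[[0,0,0],[0,0,0],1],[[0,0,0],[0,0,0],1],[[0,0,0],[0,0,0],1],[[0,0,0],[0,0,0],1],[[0,0,0],[0,0,0],1]]' |grep -E "pos|width"
python3 -c "
from h import *
go(.5690,.1630,.0368,183.6)"
```

```text
tool_pos: [0.4654, -0.0817, 0.1556]
tool_pos: [0.5195, 0.0401, 0.1575]
tool_pos: [0.5757, 0.1609, 0.1593]
tool_pos: [0.5763, 0.1575, 0.1606]
grip_width: 0.0153
pos [0.5763 0.1575 0.1606] th -176.5 tilt 0.12 w 0.0153 q7 0.93 t 37.4 
 d_cm [ 0.67  0.61 12.38] turn [-0.08 -0.09 -0.11] ncalls 0.6206079207432712 0.0031844310644503692
```

```bash
python3 -m jog '[[[0.67,0.55,1],[0,0,0],1],[[0.67,0.55,4],[0,0,0],1],[[0.67,0.55,7],[0,0,0],1],[[0.67,0.55,10],[0,0,0],1],[[0.67,0.55,11],[0,0,0],1]]'|grep -E "pos|force"
python3 -m jog '[[[0,0,0.4],[0,0,0],1],[[0,0,0.9],[0,0,0],1],[[0,0,1.35],[0,0,0],1],[[0,0,1.35],[0,0,0],1],[[0,0,1.35],[0,0,0],1]]'|grep -E "pos|force"
python3 -m jog '[[[0,0,0],[0,0,0],0.3],[[0,0,0],[0,0,0],0.3],[[0,0,0],[0,0,0],0.3],[[0,0,0],[0,0,0],0.3],[[0,0,0],[0,0,0],0.3]]'|grep -E "pos|force|width"
python3 -m jog '[[[0,0,-1],[0,0,0],0.3],[[0,0,-4],[0,0,0],0.3],[[0,0,-8],[0,0,0],-1],[[0,0,-12],[0,0,0],-1],[[0,0,-15.5],[0,0,0],-1]]'|grep -E "pos|force"
python3 -m jog '[[[0,0,0],[0,0,0],-1],[[0,0,0],[0,0,0],-1],[[0,0,0],[0,0,0],-1],[[0,0,0],[0,0,0],-1],[[0,0,0],[0,0,0],-1]]' |grep -E "pos|width"
python3 -c "
from h import *
w=stamps()
go(.4598,-.3979,.19,165.6)"
```

```text
tool_pos: [0.5653, 0.1621, 0.0464]
contact_force: [-0.3, -0.9, -2.6]
finger_force: 60.2
tool_pos: [0.5706, 0.165, 0.0393]
contact_force: [0.1, -0.6, -1.8]
finger_force: 60.2
tool_pos: [0.57, 0.1648, 0.0385]
contact_force: [-0.0, 0.4, -0.4]
grip_width: 0.0299
finger_force: 0.0
tool_pos: [0.5697, 0.1653, 0.196]
contact_force: [0.7, -0.3, 1.2]
finger_force: 0.0
tool_pos: [0.5684, 0.1639, 0.1911]
grip_width: 0.0855
M2 [ 0.4596 -0.3979] [62. 17.] -14.2 base [ 0.46   -0.3979] [100.  39.] -14.2
L1 [ 0.6058 -0.2501] [79. 16.] -15.9 base [ 0.606  -0.2501] [130.  38.] -15.2
pos [0.5685 0.164  0.1912] th -176.4 tilt 0.19 w 0.0851 q7 0.94 t 39.6 
 d_cm [ 14.39 -55.4    0.2 ] turn [-0.06 -0.18 18.02] ncalls 2.8617785898074004 0.5148275106070157
```

```bash
for i in 1 2; do python3 -m jog '[[[0.9,-3.6,0],[0,0,0],-1],[[1.9,-7.4,0],[0,0,0],-1],[[2.9,-11.2,0],[0,0,0],-1],[[3.9,-15,0],[0,0,0],-1],[[4.8,-18.47,0],[0,0,0],-1]]'|grep pos; done
python3 -m jog '[[[0.9,-3.6,0],[0,0,4.5],-1],[[1.9,-7.4,0],[0,0,9],-1],[[2.9,-11.2,0],[0,0,13.5],-1],[[3.9,-15,0],[0,0,18],-1],[[4.8,-18.47,0],[0,0,18],-1]]'|grep pos
python3 -m jog '[[[0,0,0],[0,0,0],-1],[[0,0,0],[0,0,0],-1],[[0,0,0],[0,0,0],-1],[[0,0,0],[0,0,0],-1],[[0,0,0],[0,0,0],-1]]' |grep -E "pos"
python3 -c "
from h import *
go(.4598,-.3979,.029,165.8)
im=bot.get_image('wrist');cv2.imwrite('pics/w5.png',im['frame'][...,::-1])"
```

```text
tool_pos: [0.5319, -0.0251, 0.1918]
tool_pos: [0.4954, -0.2126, 0.192]
tool_pos: [0.4591, -0.3998, 0.1918]
tool_pos: [0.4618, -0.3949, 0.1928]
pos [ 0.4618 -0.3949  0.1928] th 165.8 tilt 0.06 w 0.0856 q7 1.69 t 41.2 
 d_cm [ 0.12 -0.35 16.38] turn [ 0.06 -0.02  0.04] ncalls 0.8192111832059957 0.0012499419819740913
```

```bash
python3 -m jog '[[[0.1,-0.3,3],[0,0,0],-1],[[0.1,-0.3,6.5],[0,0,0],-1],[[0.1,-0.3,10],[0,0,0],-1],[[0.1,-0.3,13],[0,0,0],-1],[[0.1,-0.3,14.8],[0,0,0],-1]]'|grep -E "pos|force"
python3 -m jog '[[[0,0,0.7],[0,0,0],-1],[[0,0,1.2],[0,0,0],-1],[[0,0,1.5],[0,0,0],-1],[[0,0,1.5],[0,0,0],-1],[[0,0,1.5],[0,0,0],-1]]'|grep -E "pos|force"
for i in 1 2; do python3 -m jog '[[[0,0,0],[0,0,0],1],[[0,0,0],[0,0,0],1],[[0,0,0],[0,0,0],1],[[0,0,0],[0,0,0],1],[[0,0,0],[0,0,0],1]]' 60|grep -E "pos|force|width"; done
python3 -m jog '[[[0,0,-1],[0,0,0],1],[[0,0,-3],[0,0,0],1],[[0,0,-6],[0,0,0],1],[[0,0,-9],[0,0,0],1],[[0,0,-12.5],[0,0,0],1]]'|grep -E "pos|force|width"
python3 -m jog '[[[0,0,0],[0,0,0],1],[[0,0,0],[0,0,0],1],[[0,0,0],[0,0,0],1],[[0,0,0],[0,0,0],1],[[0,0,0],[0,0,0],1]]' |grep -E "pos|force|width"
python3 -c "
from h import *
go(.5788,.0073,.16,183.6)"
```

```text
tool_pos: [0.4574, -0.3976, 0.0414]
contact_force: [0.1, 0.8, -0.2]
finger_force: 0.0
tool_pos: [0.4604, -0.4007, 0.0316]
contact_force: [-0.6, -0.7, 0.4]
finger_force: 0.0
tool_pos: [0.4592, -0.4003, 0.0302]
contact_force: [-0.2, 0.4, -0.3]
grip_width: 0.0255
finger_force: 0.0
tool_pos: [0.4589, -0.4, 0.0297]
contact_force: [0.3, -0.2, -2.0]
grip_width: 0.0155
finger_force: 60.0
tool_pos: [0.4582, -0.3993, 0.1556]
contact_force: [-0.4, -0.6, -1.1]
grip_width: 0.0148
finger_force: 60.0
tool_pos: [0.4577, -0.3994, 0.153]
contact_force: [-0.1, 0.4, -2.4]
grip_width: 0.0153
finger_force: 60.1
pos [ 0.4577 -0.3994  0.153 ] th 165.6 tilt 0.22 w 0.0153 q7 1.67 t 43.8 
 d_cm [-1.62 42.41 -0.63] turn [  0.12  -0.18 -17.99] ncalls 2.1220497314943874 0.5139810888553874
```

```bash
for i in 1 2; do python3 -m jog '[[[-0.1,2.8,-0.1],[0,0,0],1],[[-0.2,5.6,-0.1],[0,0,0],1],[[-0.3,8.4,-0.2],[0,0,0],1],[[-0.4,11.2,-0.2],[0,0,0],1],[[-0.54,14.14,-0.2],[0,0,0],1]]'|grep pos; done
python3 -m jog '[[[-0.1,2.8,-0.1],[0,0,-4.5],1],[[-0.2,5.6,-0.1],[0,0,-9],1],[[-0.3,8.4,-0.2],[0,0,-13.5],1],[[-0.4,11.2,-0.2],[0,0,-18],1],[[-0.54,14.14,-0.2],[0,0,-18],1]]'|grep pos
python3 -m jog '[[[0,0,0],[0,0,0],1],[[0,0,0],[0,0,0],1],[[0,0,0],[0,0,0],1],[[0,0,0],[0,0,0],1],[[0,0,0],[0,0,0],1]]' |grep -E "pos|width"
python3 -c "
from h import *
go(.5788,.0073,.0375,183.6)"
```

```text
tool_pos: [0.4986, -0.2632, 0.1556]
tool_pos: [0.539, -0.1278, 0.1576]
tool_pos: [0.5794, 0.0074, 0.1594]
tool_pos: [0.5798, 0.0045, 0.1602]
grip_width: 0.0153
pos [0.5798 0.0045 0.1602] th -176.6 tilt 0.1 w 0.0153 q7 1.19 t 45.5 
 d_cm [ 0.06  0.29 12.27] turn [-0.05 -0.08 -0.16] ncalls 0.6138869188445204 0.00456762850249431
```

```bash
python3 -m jog '[[[0,0.25,1],[0,0,0],1],[[0,0.25,4],[0,0,0],1],[[0,0.25,7],[0,0,0],1],[[0,0.25,10],[0,0,0],1],[[0,0.25,11],[0,0,0],1]]'|grep -E "pos|force"
python3 -m jog '[[[0,0,0.4],[0,0,0],1],[[0,0,0.9],[0,0,0],1],[[0,0,1.3],[0,0,0],1],[[0,0,1.3],[0,0,0],1],[[0,0,1.3],[0,0,0],1]]'|grep -E "pos|force"
python3 -m jog '[[[0,0,0],[0,0,0],0.3],[[0,0,0],[0,0,0],0.3],[[0,0,0],[0,0,0],0.3],[[0,0,0],[0,0,0],0.3],[[0,0,0],[0,0,0],0.3]]'|grep -E "pos|force|width"
python3 -m jog '[[[0,0,-1],[0,0,0],0.3],[[0,0,-4],[0,0,0],0.3],[[0,0,-8],[0,0,0],-1],[[0,0,-12],[0,0,0],-1],[[0,0,-15.5],[0,0,0],-1]]'|grep -E "pos|force"
python3 -m jog '[[[0,0,0],[0,0,0],-1],[[0,0,0],[0,0,0],-1],[[0,0,0],[0,0,0],-1],[[0,0,0],[0,0,0],-1],[[0,0,0],[0,0,0],-1]]' |grep -E "pos|width"
python3 -c "
from h import *
w=stamps()
im=bot.get_image('wrist');cv2.imwrite('pics/w6.png',im['frame'][...,::-1])
go(.6060,-.2502,.19,164.8)"
```

```text
tool_pos: [0.5759, 0.0075, 0.0458]
contact_force: [-1.7, 0.2, -1.8]
finger_force: 60.0
tool_pos: [0.5812, 0.0094, 0.0392]
contact_force: [0.2, 0.0, -1.0]
finger_force: 60.0
tool_pos: [0.5804, 0.0093, 0.0384]
contact_force: [-0.3, -0.2, 0.1]
grip_width: 0.0301
finger_force: 0.0
tool_pos: [0.5803, 0.0099, 0.196]
contact_force: [1.1, -0.8, -0.4]
finger_force: 0.0
tool_pos: [0.5786, 0.0089, 0.1912]
grip_width: 0.0854
L1 [ 0.6059 -0.2502] [80. 17.] -14.9 base [ 0.606  -0.2503] [130.  38.] -15.3
pos [0.579  0.0091 0.1914] th -176.4 tilt 0.17 w 0.085 q7 1.22 t 47.6 
 d_cm [ -1.06 -26.05   0.13] turn [ 0.   -0.17 18.82] ncalls 1.3035940228801244 0.537732083957826
```

View pics/w6.png

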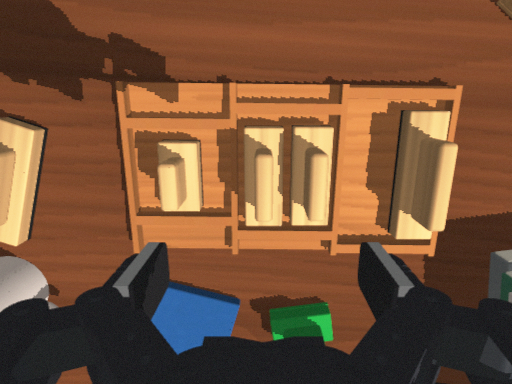

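Both medium stamps are seated at (264,175) and (312,175), and L2 is in the long row at (425,175). L1 is the last one.

```bash
python3 -m jog '[[[-0.1,-2.6,0],[0,0,0],-1],[[-0.2,-5.2,0],[0,0,0],-1],[[-0.3,-7.8,0],[0,0,0],-1],[[-0.4,-10.4,0],[0,0,0],-1],[[-0.53,-13.03,0],[0,0,0],-1]]'|grep pos
python3 -m jog '[[[-0.1,-2.6,0],[0,0,4.7],-1],[[-0.2,-5.2,0],[0,0,9.4],-1],[[-0.3,-7.8,0],[0,0,14],-1],[[-0.4,-10.4,0],[0,0,18.8],-1],[[-0.53,-13.03,0],[0,0,18.8],-1]]'|grep pos
python3 -m jog '[[[0,0,0],[0,0,0],-1],[[0,0,0],[0,0,0],-1],[[0,0,0],[0,0,0],-1],[[0,0,0],[0,0,0],-1],[[0,0,0],[0,0,0],-1]]' |grep -E "pos"
python3 -c "
from h import *
go(.6060,-.2502,.029,164.8)"
```

```text
tool_pos: [0.593, -0.1215, 0.192]
tool_pos: [0.6066, -0.2511, 0.192]
tool_pos: [0.6073, -0.2478, 0.1929]
pos [ 0.6073 -0.2478  0.1929] th 165.0 tilt 0.06 w 0.0858 q7 1.32 t 48.9 
 d_cm [ 0.05 -0.28 16.39] turn [ 0.06 -0.03  0.2 ] ncalls 0.8196270025394252 0.00581484650692557
```

```bash
python3 -m jog '[[[0.1,-0.2,3],[0,0,0.2],-1],[[0.1,-0.2,6.5],[0,0,0.2],-1],[[0.1,-0.2,10],[0,0,0.2],-1],[[0.1,-0.2,13],[0,0,0.2],-1],[[0.1,-0.2,14.8],[0,0,0.2],-1]]'|grep -E "pos|force"
python3 -m jog '[[[0,0,0.7],[0,0,0],-1],[[0,0,1.2],[0,0,0],-1],[[0,0,1.5],[0,0,0],-1],[[0,0,1.5],[0,0,0],-1],[[0,0,1.5],[0,0,0],-1]]'|grep -E "pos|force"
for i in 1 2; do python3 -m jog '[[[0,0,0],[0,0,0],1],[[0,0,0],[0,0,0],1],[[0,0,0],[0,0,0],1],[[0,0,0],[0,0,0],1],[[0,0,0],[0,0,0],1]]' 60|grep -E "pos|force|width"; done
python3 -m jog '[[[0,0,-1],[0,0,0],1],[[0,0,-3],[0,0,0],1],[[0,0,-6],[0,0,0],1],[[0,0,-9],[0,0,0],1],[[0,0,-12.5],[0,0,0],1]]'|grep -E "pos|force|width"
python3 -m jog '[[[0,0,0],[0,0,0],1],[[0,0,0],[0,0,0],1],[[0,0,0],[0,0,0],1],[[0,0,0],[0,0,0],1],[[0,0,0],[0,0,0],1]]' |grep -E "pos|force|width"
python3 -c "
from h import *
w=cloud(bot.get_image('top'))
for c in [(.569,.163),(.5756,.057),(.5788,.0085),(.5839,-.0735)]: print(*rect(region(w,c,.045,.055,.08)))
go(.5721,.1131,.16,183.6)"
```

```text
tool_pos: [0.6031, -0.2499, 0.0411]
contact_force: [-0.8, -0.3, -0.6]
finger_force: 0.0
tool_pos: [0.607, -0.2519, 0.0318]
contact_force: [0.1, 0.2, -0.3]
finger_force: 0.0
tool_pos: [0.6057, -0.252, 0.0302]
contact_force: [0.1, 0.2, -0.4]
grip_width: 0.0251
finger_force: 0.0
tool_pos: [0.6056, -0.2512, 0.0299]
contact_force: [-0.0, 1.5, 0.0]
grip_width: 0.0153
finger_force: 60.4
tool_pos: [0.6035, -0.2524, 0.1546]
contact_force: [0.5, -0.6, -2.5]
grip_width: 0.0151
finger_force: 59.9
tool_pos: [0.6037, -0.2518, 0.1526]
contact_force: [0.6, 0.2, -2.4]
grip_width: 0.0155
finger_force: 60.1
[0.5704 0.1641] [79. 17.] 3.5
[0.5773 0.0558] [60. 16.] 3.9
[0.5817 0.009 ] [62. 16.] 3.5
[ 0.5858 -0.0748] [43. 14.] -1.2
pos [ 0.604  -0.2517  0.1528] th 164.6 tilt 0.23 w 0.0152 q7 1.3 t 51.4 
 d_cm [12.76 34.33 -0.66] turn [  0.05  -0.22 -18.99] ncalls 1.8315336188955929 0.5426830658591785
```

```bash
for i in 1 2; do python3 -m jog '[[[1.2,3.2,-0.1],[0,0,0],1],[[2.5,6.7,-0.2],[0,0,0],1],[[3.8,10.2,-0.3],[0,0,0],1],[[5.1,13.7,-0.3],[0,0,0],1],[[6.38,17.16,-0.3],[0,0,0],1]]'|grep pos; done
python3 -m jog '[[[0,0,0],[0,0,-5],1],[[0,0,0],[0,0,-10],1],[[0,0,0],[0,0,-15],1],[[0,0,0],[0,0,-19],1],[[0,0,0],[0,0,-19],1]]' |grep pos
python3 -m jog '[[[0,0,0],[0,0,0],1],[[0,0,0],[0,0,0],1],[[0,0,0],[0,0,0],1],[[0,0,0],[0,0,0],1],[[0,0,0],[0,0,0],1]]' |grep -E "pos|width"
python3 -c "
from h import *
go(.5718,.1131,.0375,183.6)"
```

```text
tool_pos: [0.5885, -0.0676, 0.1571]
tool_pos: [0.5726, 0.1145, 0.1602]
tool_pos: [0.5729, 0.1128, 0.1598]
tool_pos: [0.5736, 0.1129, 0.161]
grip_width: 0.0154
pos [0.5736 0.1129 0.161 ] th -176.4 tilt 0.01 w 0.0154 q7 1.0 t 53.1 
 d_cm [ 0.18  0.04 12.35] turn [-0.01  0.01 -0.01] ncalls 0.6177780711014601 0.00042793228187747444
```

```bash
python3 -m jog '[[[0.2,0,1],[0,0,0],1],[[0.2,0,4],[0,0,0],1],[[0.2,0,7],[0,0,0],1],[[0.2,0,10],[0,0,0],1],[[0.2,0,11],[0,0,0],1]]'|grep -E "pos|force"
python3 -m jog '[[[0,0,0.4],[0,0,0],1],[[0,0,0.9],[0,0,0],1],[[0,0,1.35],[0,0,0],1],[[0,0,1.35],[0,0,0],1],[[0,0,1.35],[0,0,0],1]]'|grep -E "pos|force"
python3 -m jog '[[[0,0,0],[0,0,0],0.3],[[0,0,0],[0,0,0],0.3],[[0,0,0],[0,0,0],0.3],[[0,0,0],[0,0,0],0.3],[[0,0,0],[0,0,0],0.3]]'|grep -E "pos|force|width"
python3 -m jog '[[[0,0,-1],[0,0,0],0.3],[[0,0,-4],[0,0,0],0.3],[[0,0,-8],[0,0,0],0.3],[[0,0,-12],[0,0,0],-1],[[0,0,-15.5],[0,0,0],-1]]'|grep -E "pos|force"
for i in 1 2; do python3 -m jog '[[[0.5,-3.5,0],[0,0,0],-1],[[0.5,-7,0],[0,0,0],-1],[[0.5,-11,0],[0,0,0],-1],[[0.5,-14,0],[0,0,0],-1],[[0.5,-17,0],[0,0,0],-1]]' |grep -E "pos|width"; done
python3 -m jog '[[[0,0,0],[0,0,0],-1],[[0,0,0],[0,0,0],-1],[[0,0,0],[0,0,0],-1],[[0,0,0],[0,0,0],-1],[[0,0,0],[0,0,0],-1]]' |grep pos
python3 - <<'E'
from h import *
im=bot.get_image('top'); w=cloud(im)
a=np.radians(3.6);ex=np.array([np.cos(a),np.sin(a)]);ey=np.array([-ex[1],ex[0]])
for n,c,y0 in [("L2",(.570,.164),.106),("L1",(.5718,.113),.106),("M1",(.577,.056),0),("M2",(.581,.009),0),("S1",(.5839,-.0735),-.106)]:
    P=region(w,c,.045,.055,.08); r=rect(P); d=r[0]-np.array([.5772,.0323]); print(n,*r,"row xy",(d@ex).round(4),(d@ey-y0).round(4),"z",np.median(P[:,2]).round(4))
c=np.array([.4085,.379]);a=np.radians(58);ex=np.array([np.cos(a),np.sin(a)]);ey=np.array([-ex[1],ex[0]])
for n,p,lo,hi in [("box",(.4424,.3578),.05,.075),("bot",(.374,.401),.03,.12)]:
    P=region(w,p,.15 if n=="box" else .04,lo,hi); r=rect(P); d=r[0]-c; print(n,*r,"lid xy",d@ex,d@ey,np.median(P[:,2]))
cv2.imwrite("pics/end.png",cv2.resize(im["frame"][70:310,60:440,::-1],(798,504)))
E
```

```text
tool_pos: [0.5677, 0.111, 0.0459]
contact_force: [-1.4, -1.5, -3.8]
finger_force: 59.8
tool_pos: [0.5726, 0.1132, 0.0387]
contact_force: [0.4, 1.1, -2.5]
finger_force: 59.8
tool_pos: [0.572, 0.1129, 0.038]
contact_force: [-0.5, 0.2, 0.7]
grip_width: 0.03
finger_force: 0.0
tool_pos: [0.5717, 0.1134, 0.1955]
contact_force: [0.1, 1.1, 0.3]
finger_force: 0.0
tool_pos: [0.5772, -0.0596, 0.1934]
grip_width: 0.0852
tool_pos: [0.5827, -0.2298, 0.1932]
grip_width: 0.0854
tool_pos: [0.5834, -0.2244, 0.193]
L2 [0.571  0.1636] [79. 17.] 3.7 row xy 0.0021 0.0254 z 0.0664
L1 [0.5726 0.1126] [79. 17.] 3.2 row xy 0.0005 -0.0256 z 0.0667
M1 [0.5775 0.0559] [61. 16.] 4.0 row xy 0.0018 0.0235 z 0.0668
M2 [0.5817 0.009 ] [62. 16.] 3.1 row xy 0.003 -0.0235 z 0.0666
S1 [ 0.5858 -0.0748] [43. 14.] -1.3 row xy 0.0019 -0.0014 z 0.0668
box [0.4417 0.3579] [231.  57.] 58.0 lid xy -0.0003004952563581887 -0.039336493267713976 0.05860473250730669
bot [0.3731 0.3979] [46. 42.] -2.5 lid xy -0.002731032936499019 0.04003637669794503 0.062181730797682855
```

View pics/end.png

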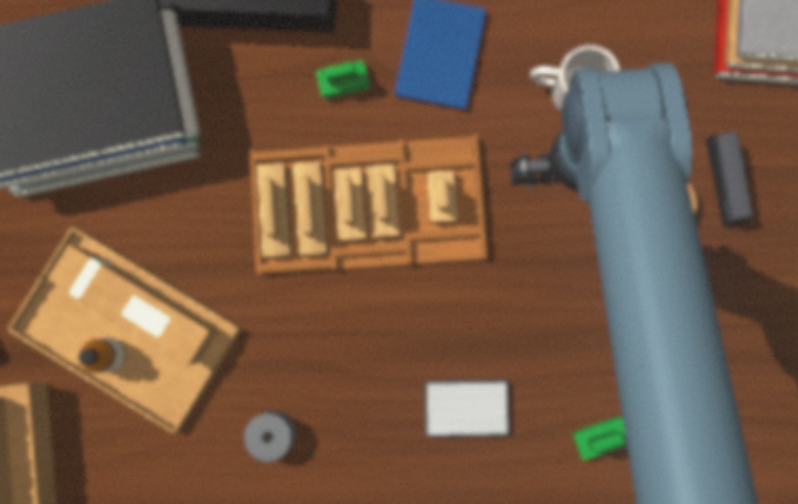

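The final picture shows all five stamps seated in their rows at (272,208), (310,208), (349,203), (384,201) and (443,197). The box lies flat and the bottle stands in the lid, and everything else is where it was.

```bash
python3 -c "
from rig import bot
print(bot.finish_job())"
```

```text
the job is handed in; nothing more can be done
None
```

The job is handed in: the box lies flat and the bottle stands upright in the carton lid, and all five stamps found (one short, two medium, two long) are seated in their matching rows; the hand-in call returned no verdict.

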